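# Strain check of a glass block: hang the filter, hold the block in the light

## Task

Check the glass block for strain in the strain viewer: first hang the filter carrier over the viewer's horizontal bar, legs either side and centred on the light, and let it go. Then pick up the glass block by its two frosted faces only, never pressing on its clear faces, and hold it upright in the light path about midway between the bar and the screen, at the height of the light, with its clear faces square to the beam. Finish while still holding it there in the air, and leave the tin, the can and the brass weight alone.

Things in the scene. Friction and masses are not known exactly. Their poses are not given: they have to be found in the camera images.
- viewer: Strain viewer: fixed grey instrument, 370 mm long, on the bench. x along its bar, y along its light beam, z up. Grey lamp housing (90 mm wide, 137 mm tall) on the +y side, 55 to 125 mm from the bar, its nozzle end 45 mm from the bar; upright framed paper screen (90 mm wide, top at 140 mm) on the -y side. Base plate 100 mm wide, 12 mm thick. Origin: underside, 70 mm on the -y side of the bar.
- bar_mid (a point): Middle of the top face of the viewer's horizontal bar, 131 mm above the bench; axes as the viewer. The bar is square steel, 12 x 12 mm, along x, 170 mm long, on two posts whose inner faces are 73 mm either side of this point and whose tops are flush with the bar. The light beam passes 31 mm below this point, along y.
- light_spot (a point): Point on the light beam where the block is to be held: empty air, 100 mm above the bench, midway between bar and screen (110 mm to the -y side of the bar, 110 mm before the screen); axes as the viewer. A round lens on the lamp's nozzle and a bright disc on the screen mark the beam's line.
- filter_center (a point): Centre (half-way up) of the loose filter carrier: aluminium inverted U, 118 mm tall with its tab, about 160 g, standing on its two legs, z up. The legs are windowed frames 70 mm wide (x), 70 mm tall, 5 mm thick, 26 mm apart inside (y). The bridge's underside is 11 mm above this point, so hung on the bar this point is 11 mm below bar_mid, its x along the bar; either way round will do.
- filter_tab (a point): Centre of the black grip tab on top of the filter carrier's bridge: 30 mm along x, 14 mm along y, 42 mm tall. It is 38 mm above filter_center, same axes; the top of the 70 x 36 mm bridge is 21 mm below this point.
- block_center (a point): Centre (half-way up) of the loose glass block, 34 mm (x) by 24 mm (y) by 60 mm tall (z, up), about 120 g, upright on a fixed white fire tile 90 x 90 x 10 mm. The white frosted faces face +x and -x, 34 mm apart, 24 mm wide, 60 mm tall; the faces towards +y and -y, 24 mm apart, are clear, and the light goes through them, either way round.
- loaf_tin: Bystander: open steel tin 70 x 120 x 45 mm, between robot and viewer; origin at the centre of its underside. Leave alone.
- can: Bystander: aluminium can, 66 mm diameter, 100 mm tall, to the robot's left; origin at the centre of its underside. Leave alone.
- marver_cup: Bystander: round brass weight, 80 mm diameter, 50 mm tall, to the robot's right; origin at the centre of its underside. Leave alone.
Not all that is in view belongs to the job. What is shaped like the part that bears block_center but pink is not meant.

How it is judged:
By the outcome, as a careful person would: the job done as asked, in the order asked, and still so for the second after the job is handed in, while the arm keeps its last pose, push and grip.
It also fails if it takes over 64 s, if anything falls off the work surface, if the arm or the gripper's body presses on something with over 40 N, if the wrist force passes 120 N, or if a joint passes its speed limit or range.

## Robot

A 6-joint arm with a two-finger parallel gripper is mounted at the origin on the work surface. World frame = base frame: x ahead of the robot, y to its left, z up, the work surface at z = 0. Lengths are in m, angles in rad, forces in N, time in s.
With the tool pointing down it reaches from about 0.3 to 0.85 m from the base axis. Payload 5.4 kg.
Tool frame: the origin (TCP) lies midway between the tips of the shut fingers; the grasp point (between the pads) lies r.pinch_z behind it (r.pinch_z is the distance from the TCP to the grasp point, in m); z points along the fingers, y is the line along which they close (so a half turn about z gives the same grasp; the last joint's range is limited). The gripper opens to 85 mm and grips with 20 to 120 N. Pads are 22 mm wide; open, the fingers measure 114 mm over their backs; the gripper's body (76 mm by 85 mm) begins 54 mm behind the grasp point. The pads swing forward as they close: fully open they stand 13 mm farther back than shut.
Start: joints at [1.044, 0.158, 1.597, -0, 1.386, -0.21], TCP at [0.179, 0.546, 0.202] pointing down, gripper open.
Joint ranges: [-2.91, 2.91], [-0.94, 2.29], [0.18, 2.7], [-1.29, 4.43], [0.17, 2.64], [-3, 3]. Speed limits (rad/s): [2.57, 2.57, 3.14, 3.14, 3.14, 3.14].

## Interface

Orientations are given as a unit quaternion [x, y, z, w].
In Python, from rig import r gives the robot as it stands.
- The arm moves only by the tool step_arm, never from a script. Its argument "increments" is a list of rows, each a list of 4 numbers: the shift along the tool's x, y, z normalised to -1 to 1, where 1 is 75 mm, then the turn about the tool's z normalised to -1 to 1, where 1 is 90 degrees. A call has 1 to 12 rows; each row shifts and turns the commanded pose from where the row before left it, along the tool's axes as they then stand; what a row does not reach is not made up. A row lasts 1/8 s, in which the tool goes at most 62.5 mm and 10.7 degrees, less where a joint would pass 70% of its speed; a pose out of reach is approached as far as the arm can. A call with a number of a shift or a turn outside -1 to 1 is refused whole. A call with a gripper value outside its range is refused whole. "grip" is the opening, from 0 (shut) to 1 (fully open), set as the call begins (left out, the last holds). The fingers move at their own pace and stop on an object; "grip_force" is the grip in N (left out, the last holds). Time passes only in rows, so rows that do not move let the fingers close. It gives the time, the measured TCP pose, the force, the opening and the grip force at its end, in the units of the state.
- r.state(): the state, without advancing time (a new reading comes with each control period).
- r.read_camera(name): name is "scene" or "top" or "wrist"; returns the picture (400x640x3 uint8, blue, green, red); there is no depth.
- r.camera_info(name): a dict with "fx", "fy", "cx", "cy" (pixels), "rvec" (rotation vector, rad) and "tvec" (3), from world to camera coordinates, as OpenCV has them. Camera axes: x right, y down, z forward; pixel columns grow to the right and rows downward; lengths in m; the calibration is good to about 2 mm. A picture is of the moment at which its call begins: read the wrist's pose just before it. camera_info takes no time and is no camera call; for the wrist camera it gives the pose at the moment of the call.
- r.finish_job(): hands the job in; it is judged then, once.
The state is a dict: "time": time; "q": joint angles; "joint_velocities": joint speeds; "joint_torque": joint torques, N m; "position": TCP position; "tool_rot": TCP orientation; "force": force on the tool from outside, world axes, zero at the start; "ft_torque": the same for the moment, N m; "finger_gap": opening from 0.0 (shut) to 1.0 (fully open); "gripper_force": force on a finger pad.
Only numpy, scipy, OpenCV 4.12 (cv2) and the standard library are available. Lean on these libraries where they do the work, as an engineer would, in place of code of your own. Each camera call takes 0.05 s, during which the arm holds its last target. There are 200 camera calls.

## Working session

There is one attempt and no reset: what is moved stays moved. The work goes in short steps, Python scripts to look and compute and a tool call to move; the robot and the scene stay as the last step left them, time stands still between calls to the robot, and variables do not carry over. Pictures are saved under pics/ and viewed, at most 10 in all, crops included, and the job is handed in when it is done.

Besides the shell and the picture viewer there is one more tool, called after "Emit:" in YAML: its name, and indented under it one key for each argument. step_arm: Moves the arm, as the interface text tells. Its arguments: {"type":"object","properties":{"increments":{"type":"array","items":{"type":"array","items":{"type":"number"}}},"grip":{"type":"number"},"grip_force":{"type":"number"}},"required":["increments"]}

```bash
mkdir -p pics; ls; cat > h.py <<'E'
import numpy as np,cv2
from rig import r
from scipy.spatial.transform import Rotation as R
def cam(n):
    c=r.camera_info(n);K=np.array([[c['fx'],0,c['cx']],[0,c['fy'],c['cy']],[0,0,1.]])
    M=R.from_rotvec(np.ravel(c['rvec'])).as_matrix();t=np.ravel(c['tvec']);return K,M,t
def ray(C,u,v):
    K,M,t=C;d=M.T@np.linalg.inv(K)@np.array([u,v,1.]);return -M.T@t,d
def onz(C,u,v,z):
    o,d=ray(C,u,v);return o+d*(z-o[2])/d[2]
def proj(C,p):
    K,M,t=C;q=K@(M@np.asarray(p,float)+t);return q[:2]/q[2]
def tri(C1,p1,C2,p2):
    A=[];b=[]
    for C,p in((C1,p1),(C2,p2)):
        o,d=ray(C,*p);d/=np.linalg.norm(d);P=np.eye(3)-np.outer(d,d);A.append(P);b.append(P@o)
    return np.linalg.lstsq(np.vstack(A),np.hstack(b),rcond=None)[0]
E
python3 - <<'E'
from h import *
for n in("scene","top","wrist"):
    C=cam(n);im=r.read_camera(n);cv2.imwrite(f"pics/{n}0.png",im);print(n,C[0][0,0],-C[1].T@C[2],C[1][2])
s=r.state();print(s['position'],s['tool_rot'],r.pinch_z,s['time'])
E
```

```text
pics
scene 413.468146052754 [1.33170555 0.28570243 0.68828676] [-0.77613383 -0.25730386 -0.57568308]
top 505.02674727980883 [ 0.27275634 -0.01195604  1.36964721] [ 0.21014715  0.01785899 -0.97750664]
wrist 294.9181189019163 [0.10855511 0.56803984 0.37419717] [ 0.27318936 -0.09181037 -0.95756902]
[0.17884701 0.54594418 0.20163608] [ 1.57719359e-01  9.87483706e-01 -6.73563533e-04 -2.82491088e-04] 0.0187 0.15
```

View pics/top0.png

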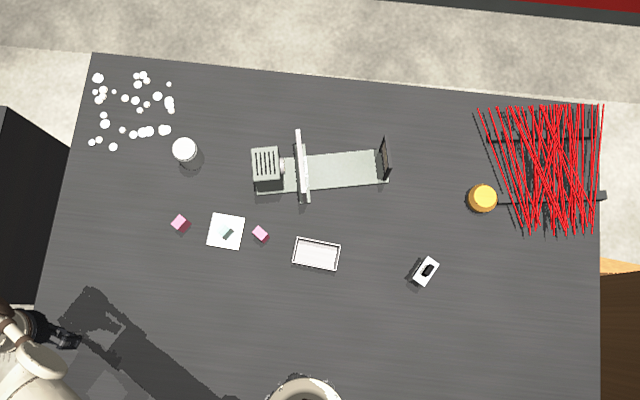

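View pics/scene0.png

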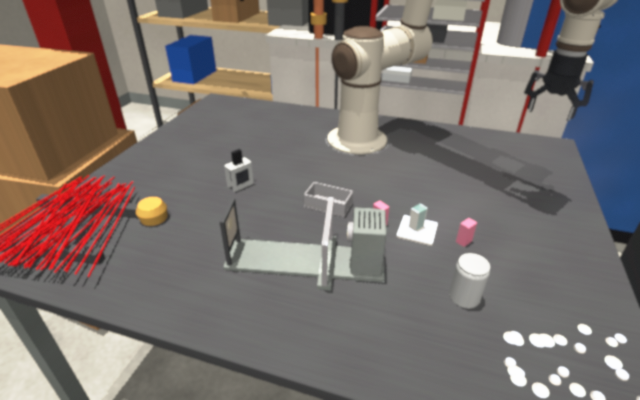

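Top view: the carrier with its black tab is at (427,270). Candidates for the block are the greenish block on the white tile (228,233) and the pink lookalikes at (180,222) and (260,233), so I choose (228,233). The viewer has its lamp at (266,165), bar at (302,165) and screen at (385,160); the tin is at (317,254). One close crop to check this.

```bash
python3 - <<'E'
import cv2,numpy as np
t=cv2.imread("pics/top0.png")
z=lambda x,y,w,h,k:cv2.resize(t[y:y+h,x:x+w],None,fx=k,fy=k,interpolation=cv2.INTER_CUBIC)
a=z(240,120,160,90,5)           # 800x450 too; reduce
b=z(165,205,110,50,3.6);c=z(400,245,50,50,3.6)
o=np.zeros((600,800,3),np.uint8);o[:400,:711]=cv2.resize(a,(711,400));o[410:590,:396]=b;o[410:590,400:580]=c
cv2.imwrite("pics/crop1.png",o)
E
```

```text
(no output)
```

View pics/crop1.png

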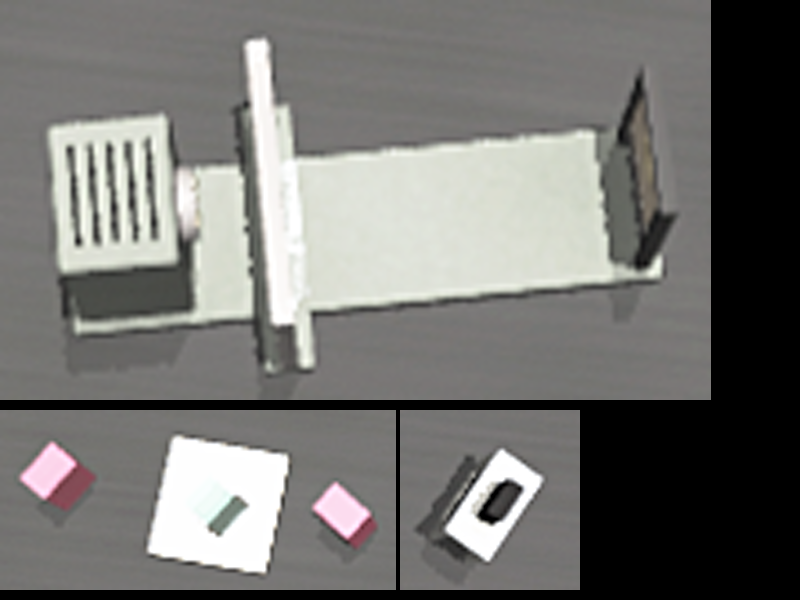

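```bash
python3 - <<'E'
from h import *
np.set_printoptions(precision=4,suppress=True)
C=cam("top");f=lambda x,y:(240+x/4.444,120+y/4.444)
a=onz(C,*f(258,42),.131);b=onz(C,*f(283,322),.131)
print("bar",a,b,(a+b)/2,np.linalg.norm(a-b),np.degrees(np.arctan2(*(a-b)[1::-1])))
L=[onz(C,*f(*p),.137) for p in((50,127),(163,115),(180,268),(65,278))]
print("lamp",np.mean(L,0),[np.degrees(np.arctan2(*(p-q)[1::-1])) for p,q in((L[0],L[3]),(L[1],L[2]),(L[0],L[1]),(L[3],L[2]))])
B=[onz(C,*f(*p),.012) for p in((76,328),(662,277),(298,157),(590,130))]
print("base",B,[np.degrees(np.arctan2(*(p-q)[1::-1])) for p,q in((B[0],B[1]),(B[2],B[3]))])
t=cv2.imread("pics/top0.png")
def rect(x,y,w,h,m,z):
    c=max(cv2.findContours(m.astype(np.uint8),cv2.RETR_EXTERNAL,cv2.CHAIN_APPROX_NONE)[0],key=cv2.contourArea)
    P=cv2.boxPoints(cv2.minAreaRect(c))+[x,y];P=np.array([onz(C,*p,z) for p in P]);c=P.mean(0)
    e=[P[1]-P[0],P[2]-P[1]];e.sort(key=np.linalg.norm);print(c,[np.linalg.norm(k) for k in e],np.degrees(np.arctan2(*e[1][1::-1])))
k=t[245:295,400:450].min(2);rect(400,245,50,50,k>160,.076)
k=t[205:255,200:250].astype(int)
rect(200,205,50,50,k.min(2)>190,.010)
g=(k.max(2)-k.min(2)>8)
rect(200,205,50,50,g&(k.max(2)>150),.07)
E
```

```text
bar [0.7253 0.0995 0.131 ] [0.5605 0.0651 0.131 ] [0.6429 0.0823 0.131 ] 0.16842274103948232 11.77519565391069
lamp [0.6215 0.1691 0.137 ] [np.float64(13.461089755270573), np.float64(13.491386982070471), np.float64(102.79924081081325), np.float64(101.54906593665575)]
base [array([0.57  , 0.1998, 0.012 ]), array([ 0.6432, -0.1593,  0.012 ]), array([0.6955, 0.0759, 0.012 ]), array([ 0.7339, -0.1059,  0.012 ])] [np.float64(101.52063937783633), np.float64(101.94198157599713)]
[ 0.404  -0.2649  0.076 ] [np.float64(0.03823677249988793), np.float64(0.07248714369741703)] -29.826308326938843
[0.4589 0.2719 0.01  ] [np.float64(0.0919616395056962), np.float64(0.09272704874584894)] -2.1626448957168734
[0.4499 0.2631 0.07  ] [np.float64(0.017025040828086847), np.float64(0.02718142411375098)] -27.173513511185206
```

```bash
cat >> h.py <<'E'
def pose():
    s=r.state();M=R.from_quat(s['tool_rot']).as_matrix();return np.array(s['position']),M,np.degrees(np.arctan2(M[1,1],M[0,1]))
def plan(goal,yaw=None,vmax=.8,p=None,M=None):
    """goal TCP xyz, yaw of tool y (deg, mod 180)"""
    P,M0,y=pose();d=M0.T@(np.array(goal)-P)/.075
    n=max(1,int(np.ceil(np.linalg.norm(d)/vmax)));print("shift",n,"x",np.round(d/n,3).tolist())
    if yaw is not None:
        t=-((yaw-y+90)%180-90)/90;n=max(1,int(np.ceil(abs(t)/.115)));print("turn",n,"x",round(t/n,4),"total deg",t*90)
    print("yaw now",y,"tilt",M0[:,2])
E
python3 -c "
from h import *
plan([.43,.27,.22],71.9)"
```

```text
shift 7 x [-0.618, -0.35, -0.035]
turn 1 x -0.0005 total deg -0.04907962715223846
yaw now 71.85092037284777 tilt [-7.70378711e-04 -1.24115740e-03 -9.99998933e-01]
```

Emit:
step_arm:
  increments:
    - [-0.62, -0.35, -0.03, 0]
    - [-0.62, -0.35, -0.03, 0]
    - [-0.62, -0.35, -0.03, 0]
    - [-0.62, -0.35, -0.03, 0]
    - [-0.62, -0.35, -0.03, 0]
    - [-0.62, -0.35, -0.03, 0]
    - [-0.62, -0.35, -0.03, 0]
    - [0, 0, 0, 0]
    - [0, 0, 0, 0]
  grip: 1

```text
time: 1.27
position: [0.4307, 0.2705, 0.2178]
tool_rot: [0.158, 0.987, 0.0, -0.001]
force: [0.3, -0.1, -0.7]
finger_gap: 0.997
gripper_force: 0.0
```

```bash
python3 - <<'E'
from h import *
C=cam("wrist");im=r.read_camera("wrist");cv2.imwrite("pics/w1.png",im);np.savez("c1.npz",*C)
print(r.state()['joint_velocities'],pose()[0],[proj(C,p) for p in([.45,.263,.07],[.459,.272,.01])])
E
```

```text
[ 1.65788225e-02 -2.99181771e-03  2.15858174e-05 -2.52869245e-03
  1.25478126e-03 -2.42769285e-03] [0.43040119 0.27095331 0.21782613] [array([319.07888313, 203.20746412]), array([327.61330036, 194.65359836])]
```

View pics/w1.png

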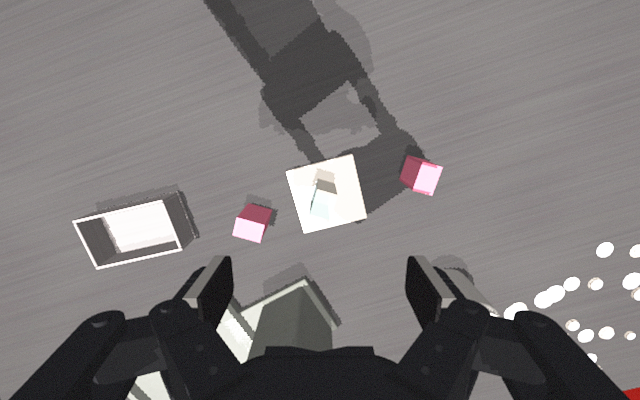

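The wrist view shows the tile at (327,193) with the greenish block on it at about (323,198), and pink blocks at (252,224) and (422,176). I need a zoom to get the block's yaw.

```bash
python3 - <<'E'
import cv2
a=cv2.imread("pics/w1.png")[150:240,280:370]
cv2.imwrite("pics/w1c.png",cv2.resize(a,(600,600),interpolation=cv2.INTER_CUBIC))
E
```

```text
(no output)
```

View pics/w1c.png

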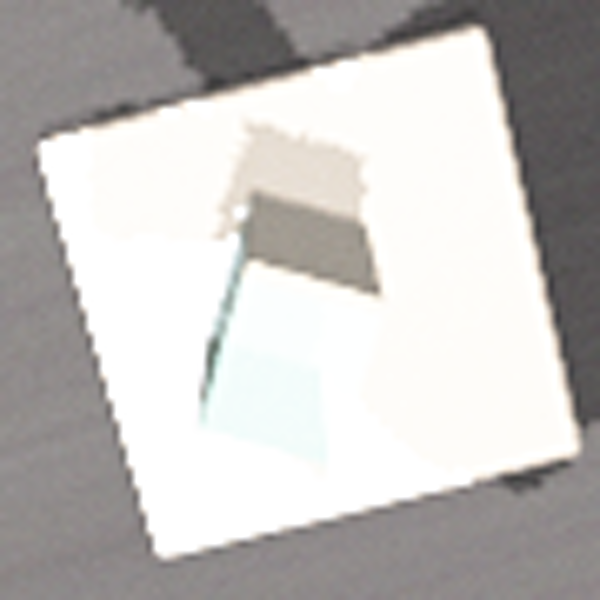

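```bash
python3 - <<'E'
from h import *
np.set_printoptions(precision=4,suppress=True)
d=np.load("c1.npz");C=(d['arr_0'],d['arr_1'],d['arr_2'])
g=lambda x,y:(280+x*.15,150+y*.15)
P=[onz(C,*g(*p),.07) for p in((245,262),(380,296),(325,465),(203,425))]
for i in range(4):
    e=P[(i+1)%4]-P[i];print(P[i],np.linalg.norm(e),np.degrees(np.arctan2(e[1],e[0]))%180)
for p in((252,192),(365,222)): print(onz(C,*g(*p),.01))
T=[onz(C,*g(*p),.01) for p in((40,145),(485,25),(580,458),(160,558))];print(np.mean(T,0),-C[1].T@C[2])
E
```

```text
[0.4338 0.2656 0.07  ] 0.02347197947481109 57.353070181245634
[0.4465 0.2853 0.07  ] 0.03148231512124244 145.30025595950968
[0.4723 0.2674 0.07  ] 0.022249559457873595 52.76933290934568
[0.4589 0.2497 0.07  ] 0.029684478462790948 147.67321646795074
[0.4345 0.2663 0.01  ]
[0.4472 0.2856 0.01  ]
[0.4601 0.2714 0.01  ] [0.3605 0.2925 0.3905]
```

```bash
python3 -c "
from h import *
plan([.385,-.265,.24],60)"
```

```text
shift 9 x [-0.183, -0.776, -0.033]
turn 2 x 0.0661 total deg 11.89680003636407
yaw now 71.89680003636407 tilt [-9.25891514e-04  7.74782268e-05 -9.99999568e-01]
```

Emit:
step_arm:
  increments:
    - [-0.18, -0.78, -0.03, 0]
    - [-0.18, -0.78, -0.03, 0]
    - [-0.18, -0.78, -0.03, 0]
    - [-0.18, -0.78, -0.03, 0]
    - [-0.18, -0.78, -0.03, 0]
    - [-0.18, -0.78, -0.03, 0]
    - [-0.18, -0.78, -0.03, 0]
    - [-0.18, -0.78, -0.03, 0]
    - [-0.18, -0.78, -0.03, 0]
    - [0, 0, 0, 0.066]
    - [0, 0, 0, 0.066]
    - [0, 0, 0, 0]

```text
time: 2.82
position: [0.3831, -0.2667, 0.2382]
tool_rot: [0.258, 0.966, 0.0, -0.0]
force: [-0.2, 0.1, -0.3]
finger_gap: 1.004
gripper_force: 0.0
```

Emit:
step_arm:
  increments:
    - [0, 0, 0, 0]
    - [0, 0, 0, 0]

```text
time: 3.08
position: [0.3829, -0.2673, 0.2384]
tool_rot: [0.258, 0.966, -0.0, 0.0]
force: [0.5, -0.3, 0.1]
finger_gap: 0.997
gripper_force: 0.0
```

```bash
python3 - <<'E'
from h import *
np.set_printoptions(precision=4,suppress=True)
C=cam("wrist");im=r.read_camera("wrist");np.savez("c2.npz",*C)
print(pose()[0],pose()[2])
u,v=map(int,proj(C,[.404,-.265,.09]));print(u,v)
x0,y0=u-60,v-60;x0=max(x0,0);y0=max(y0,0);a=im[y0:y0+120,x0:x0+120]
print(x0,y0);cv2.imwrite("pics/w2c.png",cv2.resize(a,None,fx=5,fy=5,interpolation=cv2.INTER_CUBIC))
E
```

```text
[ 0.3828 -0.2675  0.2384] 60.049950265306656
331 199
271 139
```

View pics/w2c.png

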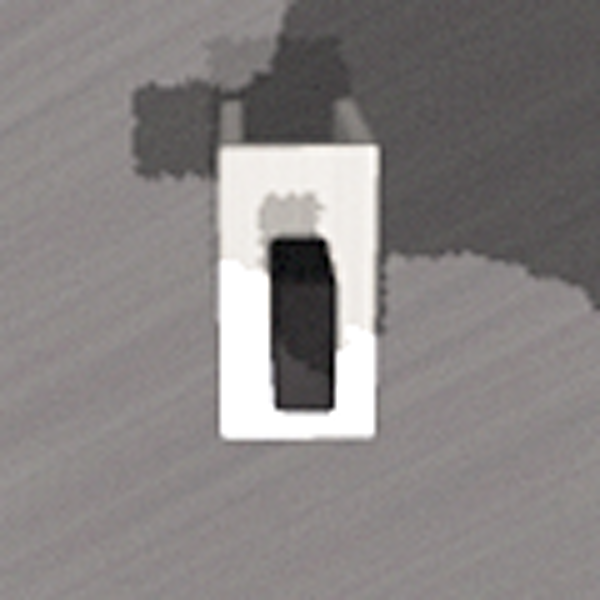

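The crop shows the bridge as a near-upright rectangle, (220,145) to (378,438) in crop pixels. The top of the black tab runs from (275,280) to (334,410), well aligned with the tool.

```bash
python3 - <<'E'
from h import *
np.set_printoptions(precision=4,suppress=True)
d=np.load("c2.npz");C=(d['arr_0'],d['arr_1'],d['arr_2'])
for z,q in((.076,((220,145),(379,145),(377,438),(220,438))),(.118,((273,280),(333,280),(334,410),(278,410)))):
    P=[onz(C,271+x/5,139+y/5,z) for x,y in q];print(np.mean(P,0))
    for i in range(4):
        e=P[(i+1)%4]-P[i];print(np.linalg.norm(e),np.degrees(np.arctan2(e[1],e[0]))%180)
plan([.4025,-.267,.0805],60)
E
```

```text
[ 0.4058 -0.266   0.076 ]
0.03636405051460377 60.12234569613994
0.0715954256657511 151.28711275225785
0.03810742533025816 60.13451884808549
0.07158930779625795 149.8918396977594
[ 0.4049 -0.2659  0.118 ]
0.012330358397787015 60.12777502769886
0.028381893819318767 151.58560770562147
0.01181941354921574 60.13329142788258
0.028400623470050363 152.61605795817607
shift 3 x [-0.075, 0.046, 0.702]
turn 1 x 0.0006 total deg 0.04995026530664859
yaw now 60.049950265306656 tilt [ 0.0001 -0.0001 -1.    ]
```

```bash
python3 -c "
from h import *
plan([.405,-.266,.0805],60,.6)"
```

```text
shift 4 x [-0.062, 0.041, 0.526]
turn 1 x 0.0006 total deg 0.04995026530664859
yaw now 60.049950265306656 tilt [ 5.56318071e-05 -9.95344477e-05 -9.99999993e-01]
```

Emit:
step_arm:
  increments:
    - [-0.125, 0.08, 0.3, 0]
    - [-0.125, 0.084, 0.5, 0]
    - [0, 0, 0.6, 0]
    - [0, 0, 0.4, 0]
    - [0, 0, 0.2, 0]
    - [0, 0, 0.1, 0]
    - [0, 0, 0, 0]
    - [0, 0, 0, 0]

```text
time: 4.12
position: [0.4057, -0.2673, 0.0822]
tool_rot: [0.259, 0.966, -0.001, 0.001]
force: [-0.7, 0.2, 0.7]
finger_gap: 0.998
gripper_force: 0.0
```

Emit:
step_arm:
  increments:
    - [0, 0, 0, 0]
    - [0, 0, 0, 0]
    - [0, 0, 0, 0]
    - [0, 0, 0, 0]
    - [0, 0, 0, 0]
    - [0, 0, 0, 0]
  grip: 0
  grip_force: 40

```text
time: 4.88
position: [0.4052, -0.2666, 0.0811]
tool_rot: [0.259, 0.966, -0.0, 0.0]
force: [0.5, 0.9, 2.1]
finger_gap: 0.145
gripper_force: 40.8
```

Emit:
step_arm:
  increments:
    - [0, 0, -0.2, 0]
    - [0, 0, -0.4, 0]
    - [0, 0, -0.6, 0]
    - [0, 0, -0.6, 0]
    - [0, 0, -0.6, 0]
    - [0, 0, 0, -0.0934]
    - [0, 0, 0, -0.0934]
    - [0, 0, 0, -0.0934]
    - [0, 0, 0, -0.0934]
    - [0, 0, 0, -0.0934]
    - [0, 0, 0, 0]
    - [0, 0, 0, 0]

```text
time: 6.38
position: [0.4049, -0.2665, 0.2612]
tool_rot: [-0.103, 0.995, -0.0, 0.0]
force: [-0.3, 0.2, -1.8]
finger_gap: 0.149
gripper_force: 40.3
```

```bash
python3 -c "
from h import *
plan([.643,.0,.26],102,.6)"
```

```text
shift 8 x [-0.48, 0.353, 0.002]
turn 1 x -0.0015 total deg -0.13713642079029853
yaw now 101.8628635792097 tilt [ 5.39601185e-05 -1.38184058e-04 -9.99999989e-01]
```

Emit:
step_arm:
  increments:
    - [-0.2, 0.15, 0, 0]
    - [-0.44, 0.322, 0, 0]
    - [-0.48, 0.353, 0, 0]
    - [-0.48, 0.353, 0, 0]
    - [-0.48, 0.353, 0, 0]
    - [-0.48, 0.353, 0, 0]
    - [-0.48, 0.353, 0, 0]
    - [-0.48, 0.353, 0, 0]
    - [-0.2, 0.15, 0, 0]
    - [-0.12, 0.084, 0, 0]
    - [0, 0, 0, 0]
    - [0, 0, 0, 0]

```text
time: 7.88
position: [0.6423, -0.0003, 0.261]
tool_rot: [-0.104, 0.995, -0.0, -0.0]
force: [-0.1, 0.4, -1.8]
finger_gap: 0.147
gripper_force: 40.4
```

```bash
python3 - <<'E'
from h import *
C=cam("wrist");im=r.read_camera("wrist");np.savez("c3.npz",*C)
print(pose()[0],pose()[2],[proj(C,p) for p in([.6429,.0823,.131],[.7253,.0995,.131],[.5605,.0651,.131])])
cv2.imwrite("pics/w3.png",im)
E
```

```text
[ 6.42327007e-01 -3.27274791e-04  2.61043699e-01] 101.92429537496224 [array([395.06289683, 205.70717162]), array([389.42371726, 275.45510253]), array([401.63835105, 124.37897119])]
```

View pics/w3.png

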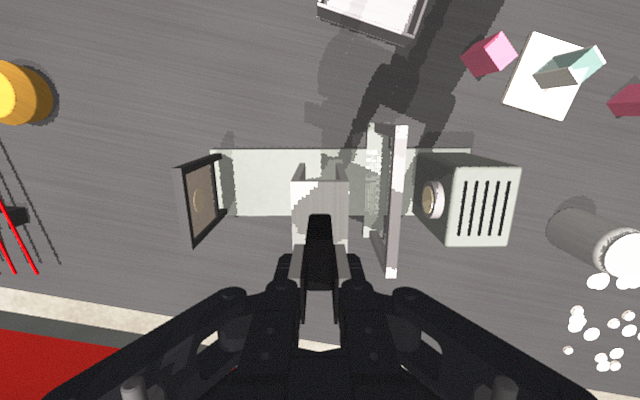

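The bar's top face runs from (402,125) to (391,277), within 1–2 px of the prediction; the carrier hangs straight at (320,205).

```bash
python3 - <<'E'
from h import *
d=np.load("c3.npz");C=(d['arr_0'],d['arr_1'],d['arr_2'])
a=onz(C,390.7,277,.131);b=onz(C,402,125,.131);print((a+b)/2,np.linalg.norm(a-b),np.degrees(np.arctan2(*(a-b)[1::-1])))
im=cv2.imread("pics/w3.png")
for v in (160,190,220,250): print(v,im[v,378:416].mean(1).astype(int).tolist())
plan([.643,.082,.26],102,.6)
E
```

```text
[0.64396448 0.08355843 0.131     ] 0.16976941260122708 12.199735555405699
160 [245, 250, 254, 191, 101, 110, 114, 114, 115, 111, 111, 124, 120, 93, 87, 203, 252, 252, 251, 251, 250, 250, 250, 251, 250, 250, 252, 240, 222, 222, 221, 219, 224, 226, 184, 129, 120, 113]
190 [182, 176, 137, 117, 117, 114, 116, 116, 112, 111, 109, 93, 72, 126, 169, 176, 170, 241, 254, 253, 252, 252, 251, 251, 245, 184, 134, 145, 145, 143, 145, 145, 141, 144, 143, 119, 73, 67]
220 [115, 113, 116, 119, 116, 92, 74, 74, 81, 82, 78, 141, 175, 174, 175, 175, 174, 173, 174, 170, 171, 175, 156, 134, 130, 127, 128, 127, 130, 127, 126, 124, 125, 125, 124, 128, 124, 129]
250 [98, 102, 105, 95, 96, 95, 94, 84, 76, 138, 170, 172, 175, 172, 170, 172, 171, 171, 173, 165, 145, 121, 122, 126, 120, 124, 125, 122, 124, 124, 120, 122, 123, 127, 125, 125, 124, 129]
shift 2 x [-0.118, 0.536, 0.007]
turn 1 x -0.0008 total deg -0.07570462503775843
yaw now 101.92429537496224 tilt [-1.30614526e-04 -2.74296148e-04 -9.99999954e-01]
```

Emit:
step_arm:
  increments:
    - [-0.06, 0.25, 0, 0]
    - [-0.1, 0.45, 0, 0]
    - [-0.08, 0.3, 0, 0]
    - [-0.01, 0.085, 0, 0]
    - [0, 0, 0, 0]
    - [0, 0, 0, 0]
    - [0, 0, 0, 0]
    - [0, 0, 0, 0]

```text
time: 8.93
position: [0.6442, 0.0835, 0.2609]
tool_rot: [-0.104, 0.995, -0.0, -0.0]
force: [-0.7, -0.1, -1.6]
finger_gap: 0.149
gripper_force: 40.3
```

```bash
python3 -c "
from h import *
plan([.6435,.083,.150],102,.6)"
```

```text
shift 3 x [0.003, -0.001, 0.493]
turn 1 x -0.0005 total deg -0.04344363958261965
yaw now 101.95655636041738 tilt [-3.83943961e-05 -8.55169205e-05 -9.99999996e-01]
```

Emit:
step_arm:
  increments:
    - [0, 0, 0.2, 0]
    - [0, 0, 0.25, 0]
    - [0, 0, 0.25, 0]
    - [0, 0, 0.25, 0]
    - [0, 0, 0.25, 0]
    - [0, 0, 0.15, 0]
    - [0, 0, 0.1, 0]
    - [0, 0, 0.03, 0]
    - [0, 0, 0, 0]

```text
time: 10.05
position: [0.6445, 0.084, 0.1504]
tool_rot: [-0.105, 0.995, -0.0, 0.0]
force: [-0.2, 0.6, -2.2]
finger_gap: 0.146
gripper_force: 40.3
```

Emit:
step_arm:
  increments:
    - [0, 0, 0.03, 0]
    - [0, 0, 0.03, 0]
    - [0, 0, 0.02, 0]
    - [0, 0, 0, 0]
    - [0, 0, 0, 0]

```text
time: 10.68
position: [0.6442, 0.084, 0.1439]
tool_rot: [-0.105, 0.995, -0.0, 0.0]
force: [0.1, -0.3, -2.3]
finger_gap: 0.144
gripper_force: 40.3
```

Emit:
step_arm:
  increments:
    - [0, 0, 0.02, 0]
    - [0, 0, 0.01, 0]
    - [0, 0, 0, 0]
    - [0, 0, 0, 0]

```text
time: 11.18
position: [0.6442, 0.084, 0.142]
tool_rot: [-0.105, 0.995, -0.0, 0.0]
force: [-1.7, -0.5, 1.3]
finger_gap: 0.15
gripper_force: 40.7
```

Seated (the force changed sign). Release, then rise.

Emit:
step_arm:
  increments:
    - [0, 0, 0, 0]
    - [0, 0, 0, 0]
    - [0, 0, 0, 0]
    - [0, 0, 0, 0]
    - [0, 0, 0, 0]
  grip: 0.5

```text
time: 11.8
position: [0.6441, 0.084, 0.1416]
tool_rot: [-0.105, 0.995, -0.0, 0.0]
force: [0.5, -0.2, -0.2]
finger_gap: 0.5
gripper_force: 0.0
```

Emit:
step_arm:
  increments:
    - [0, 0, -0.2, 0]
    - [0, 0, -0.4, 0]
    - [0, 0, -0.6, 0]
    - [0, 0, -0.4, 0]
    - [0, 0, 0, 0]
    - [0, 0, 0, 0]

```text
time: 12.55
position: [0.6437, 0.084, 0.261]
tool_rot: [-0.105, 0.995, 0.0, -0.001]
force: [-0.4, -0.5, -0.9]
finger_gap: 0.501
gripper_force: 0.0
```

```bash
python3 - <<'E'
from h import *
im=r.read_camera("scene");t=r.read_camera("top");w=r.read_camera("wrist")
np.savez("c4.npz",*cam("top"));cv2.imwrite("pics/top4.png",t)
o=np.zeros((590,800,3),np.uint8)
o[:350,:400]=cv2.resize(im[180:285,290:410],(400,350),interpolation=cv2.INTER_CUBIC)
o[:350,400:800]=cv2.resize(t[115:210,250:358],(400,350),interpolation=cv2.INTER_CUBIC)
o[350:590,:384]=cv2.resize(w,(384,240))
cv2.imwrite("pics/hang.png",o)
plan([.4547,.2665,.22],147,.6)
E
```

```text
shift 6 x [0.325, 0.484, 0.09]
turn 5 x -0.1 total deg -45.00060010554739
yaw now 101.99939989445262 tilt [-3.12399400e-03  1.46789601e-04 -9.99995110e-01]
```

View pics/hang.png

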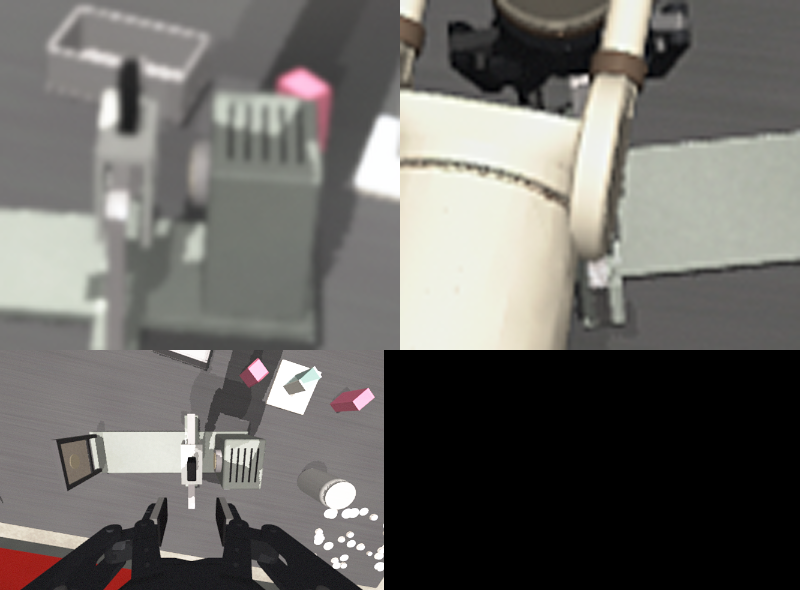

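The carrier hangs on the bar, legs either side, and is clear of the gripper. Now I turn +135° (q6 range) and go over the block.

Emit:
step_arm:
  increments:
    - [0, 0, 0, 0.115]
    - [0, 0, 0, 0.115]
    - [0, 0, 0, 0.115]
    - [0, 0, 0, 0.115]
    - [0, 0, 0, 0.115]
    - [0, 0, 0, 0.115]
    - [0, 0, 0, 0.115]
    - [0, 0, 0, 0.115]
    - [0, 0, 0, 0.115]
    - [0, 0, 0, 0.115]
    - [0, 0, 0, 0.115]
    - [0, 0, 0, 0.115]
  grip: 0.85

```text
time: 14.2
position: [0.6436, 0.084, 0.2603]
tool_rot: [0.832, 0.555, -0.001, -0.001]
force: [0.7, 0.5, 0.2]
finger_gap: 0.845
gripper_force: 0.0
```

Emit:
step_arm:
  increments:
    - [0, 0, 0, 0.115]
    - [0, 0, 0, 0.005]
    - [0, 0, 0, 0]

```text
time: 14.58
position: [0.6438, 0.084, 0.261]
tool_rot: [0.878, 0.478, -0.001, -0.0]
force: [0.3, 0.5, 0.3]
finger_gap: 0.846
gripper_force: 0.0
```

```bash
python3 -c "
from h import *
plan([.4547,.2665,.22],147,.6);print(r.state()['q'])"
```

```text
shift 6 x [0.113, -0.573, 0.092]
turn 1 x 0.0018 total deg 0.15819982474113203
yaw now -32.84180017525888 tilt [-1.17132061e-03  5.02242280e-05 -9.99999313e-01]
[-5.59767154e-02  3.21240649e-01  1.29009108e+00 -1.53988106e-05
  1.53143322e+00  5.17221145e-01]
```

Emit:
step_arm:
  increments:
    - [0.1, -0.3, 0, 0]
    - [0.11, -0.57, 0, 0]
    - [0.11, -0.57, 0.1, 0]
    - [0.11, -0.57, 0.1, 0]
    - [0.11, -0.57, 0.15, 0]
    - [0.09, -0.57, 0.15, 0]
    - [0.05, -0.29, 0.05, 0]
    - [0, 0, 0, 0]
    - [0, 0, 0, 0]

```text
time: 15.7
position: [0.4567, 0.2668, 0.221]
tool_rot: [0.879, 0.477, 0.001, 0.0]
force: [0.3, -0.7, -0.0]
finger_gap: 0.852
gripper_force: 0.0
```

```bash
python3 - <<'E'
from h import *
C=cam("wrist");im=r.read_camera("wrist");np.savez("c5.npz",*C)
u,v=map(int,proj(C,[.4547,.2665,.05]));x0,y0=u-50,v-50;print(x0,y0)
cv2.imwrite("pics/w5c.png",cv2.resize(im[y0:y0+100,x0:x0+100],(600,600),interpolation=cv2.INTER_CUBIC))
plan([.4547,.2665,.022],147,.6)
E
```

```text
267 130
shift 5 x [-0.004, -0.005, 0.531]
turn 1 x -0.0006 total deg -0.049585751641131985
yaw now -33.04958575164112 tilt [ 1.29334377e-03 -5.85529089e-05 -9.99999162e-01]
```

View pics/w5c.png

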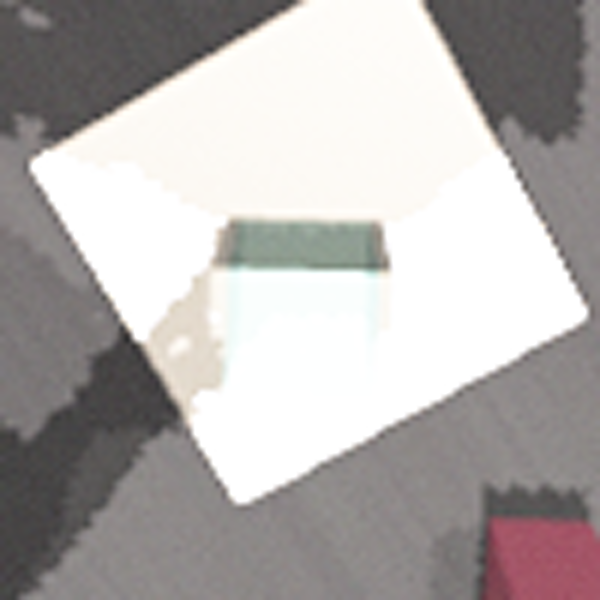

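The block's clear face shows as the green band: its top edge is (217,268)–(388,268) in crop pixels and its bottom edge (233,220)–(382,220). It lies horizontal, so the yaw is matched. The white top runs downward from there.

```bash
python3 - <<'E'
from h import *
d=np.load("c5.npz");C=(d['arr_0'],d['arr_1'],d['arr_2'])
a=R.from_euler('z',-33,degrees=True).as_matrix()
for z,q in((.07,((217,268),(388,268))),(.01,((233,220),(382,220)))):
    P=[onz(C,267+x/6,130+y/6,z) for x,y in q];e=P[1]-P[0];m=(P[0]+P[1])/2
    print(m,np.linalg.norm(e),np.degrees(np.arctan2(e[1],e[0])),m+a@[0,.012,0],m-a@[0,.012,0])
E
```

```text
[0.46078274 0.27563261 0.07      ] 0.031701484010948466 -32.98128690292253 [0.46731841 0.28569666 0.07      ] [0.45424707 0.26556857 0.07      ]
[0.46087515 0.27429174 0.01      ] 0.032484115863438315 -32.980898802497116 [0.46741082 0.28435579 0.01      ] [0.45433948 0.2642277  0.01      ]
```

```bash
python3 -c "
from h import *
plan([.4545,.2657,.022],147,.6);print(pose()[0])"
```

```text
shift 5 x [-0.006, -0.004, 0.531]
turn 1 x -0.0006 total deg -0.049585751641131985
yaw now -33.04958575164112 tilt [ 1.29334377e-03 -5.85529089e-05 -9.99999162e-01]
[0.45679074 0.26662402 0.22095315]
```

Emit:
step_arm:
  increments:
    - [-0.03, -0.02, 0.3, 0]
    - [0, 0, 0.5, 0]
    - [0, 0, 0.55, 0]
    - [0, 0, 0.5, 0]
    - [0, 0, 0.4, 0]
    - [0, 0, 0.25, 0]
    - [0, 0, 0.15, 0]
    - [0, 0, 0, 0]
    - [0, 0, 0, 0]

```text
time: 16.88
position: [0.4542, 0.2664, 0.0227]
tool_rot: [0.879, 0.477, 0.001, 0.0]
force: [0.6, -0.6, -0.7]
finger_gap: 0.848
gripper_force: 0.0
```

Emit:
step_arm:
  increments:
    - [0, 0, 0, 0]
    - [0, 0, 0, 0]
    - [0, 0, 0, 0]
    - [0, 0, 0, 0]
    - [0, 0, 0, 0]
    - [0, 0, 0, 0]
  grip: 0
  grip_force: 30

```text
time: 17.62
position: [0.4536, 0.2664, 0.0223]
tool_rot: [0.879, 0.477, 0.001, 0.0]
force: [-1.0, -0.8, 5.4]
finger_gap: 0.39
gripper_force: 30.0
```

Emit:
step_arm:
  increments:
    - [0, 0, -0.2, 0]
    - [0, 0, -0.5, 0]
    - [0, 0, -0.6, 0]
    - [0, 0, -0.6, 0]
    - [0, 0, -0.6, 0]
    - [0, 0, -0.5, 0]
    - [0, 0, 0, -0.1]
    - [0, 0, 0, -0.1]
    - [0, 0, 0, -0.1]
    - [0, 0, 0, -0.1]
    - [0, 0, 0, -0.1]
    - [0, 0, 0, 0]

```text
time: 19.12
position: [0.4527, 0.2662, 0.2468]
tool_rot: [0.63, 0.777, -0.0, -0.0]
force: [0.1, -0.1, -1.1]
finger_gap: 0.39
gripper_force: 30.3
```

```bash
python3 -c "
from h import *
plan([.6669,-.0243,.245],12,.6)"
```

```text
shift 9 x [-0.487, 0.222, 0.003]
turn 1 x -0.0011 total deg -0.09508384066974429
yaw now 11.90491615933026 tilt [-1.69406544e-04 -6.24166315e-05 -9.99999984e-01]
```

Emit:
step_arm:
  increments:
    - [-0.2, 0.1, 0, 0]
    - [-0.48, 0.22, 0, 0]
    - [-0.49, 0.22, 0, 0]
    - [-0.49, 0.22, 0, 0]
    - [-0.49, 0.22, 0, 0]
    - [-0.49, 0.22, 0, 0]
    - [-0.49, 0.22, 0, 0]
    - [-0.49, 0.22, 0, 0]
    - [-0.45, 0.22, 0, 0]
    - [-0.25, 0.11, 0, 0]
    - [-0.06, 0.03, 0, 0]
    - [0, 0, 0, 0]

```text
time: 20.62
position: [0.6679, -0.0242, 0.2464]
tool_rot: [0.63, 0.777, -0.0, -0.0]
force: [1.4, 0.3, -1.7]
finger_gap: 0.396
gripper_force: 30.3
```

```bash
python3 -c "
from h import *
plan([.6669,-.0243,.082],12,.6);print(pose()[0])"
```

```text
shift 4 x [0.0, -0.003, 0.548]
turn 1 x -0.0008 total deg -0.06833714247640899
yaw now 11.931662857523586 tilt [-5.69433457e-04  2.54608098e-04 -9.99999805e-01]
[ 0.66785552 -0.02417551  0.24644182]
```

Emit:
step_arm:
  increments:
    - [0, 0, 0.2, 0]
    - [0, 0, 0.35, 0]
    - [0, 0, 0.4, 0]
    - [0, 0, 0.4, 0]
    - [0, 0, 0.4, 0]
    - [0, 0, 0.25, 0]
    - [0, -0.01, 0.15, 0]
    - [0, 0, 0.04, 0]
    - [0, 0, 0, 0]
    - [0, 0, 0, 0]
    - [0, 0, 0, 0]

```text
time: 22.0
position: [0.6679, -0.0242, 0.0832]
tool_rot: [0.629, 0.777, 0.0, 0.001]
force: [0.2, 0.0, -0.5]
finger_gap: 0.389
gripper_force: 30.3
```

```bash
python3 - <<'E'
from h import *
im=r.read_camera("scene");w=r.read_camera("wrist");print(pose()[0],pose()[2])
C=cam("scene");print([proj(C,p) for p in([.6669,-.0243,.1],[.6669,-.0243,.13],[.6669,-.0243,.07])])
o=np.zeros((600,800,3),np.uint8)
o[:360,:]=0;a=cv2.resize(im[160:290,210:410],(800,520),interpolation=cv2.INTER_CUBIC);o[:520]=a
cv2.imwrite("pics/f1.png",o[:520]);cv2.imwrite("pics/f2.png",w)
E
```

```text
[ 0.66759692 -0.02411251  0.08283622] 11.998218114652916
[array([278.08843423, 226.13134286]), array([277.37196253, 215.58629777]), array([278.77890178, 236.29365825])]
```

View pics/f1.png

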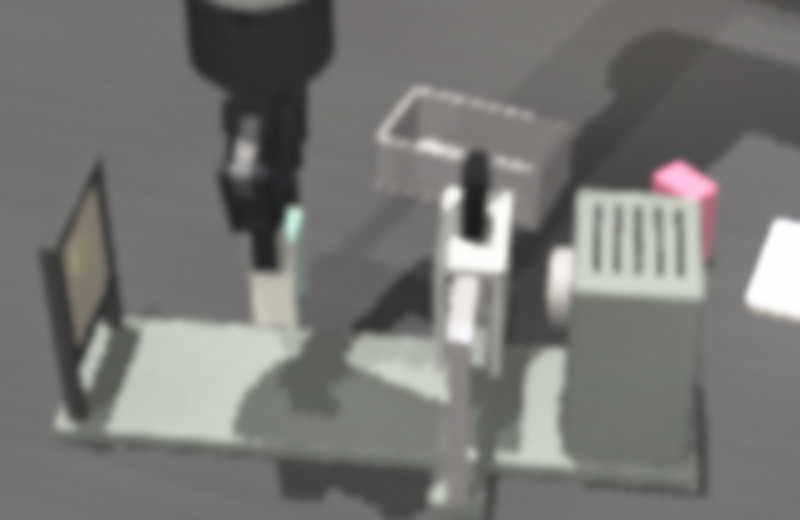

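The final view shows the block held upright at crop (275,270), frosted faces in the pads, midway between screen and bar. The carrier still hangs on the bar at (475,250).

```bash
python3 -c "
from h import *
print(r.finish_job())"
```

```text
the job is handed in; nothing more can be done
None
```

The filter carrier hangs on the bar, and the job was handed in at about 22 s. The arm is still holding the glass block upright by its frosted faces at the light spot, to within a few millimetres by my measurements; no verdict came back.

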